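# Set the lure-length gauge to the orange clip

### The arm

A 7-joint arm with a two-finger parallel gripper is mounted at the origin on the work surface. World frame = base frame: x ahead of the robot, y to its left, z up, the work surface at z = 0. Lengths are in mm, angles in rad, forces in N, time in s.
With the tool pointing down it reaches from about 425 to 950 mm from the base axis. Payload 4.7 kg.
Tool frame: the origin (TCP) lies at the very end of the fingers, on their centre line; the grasp point (between the pads) lies bot.tcp_to_grasp behind it (bot.tcp_to_grasp is the distance from the TCP to the grasp point, in mm); z points along the fingers, y is the line along which they close (so a half turn about z gives the same grasp; the last joint's range is limited). The gripper opens to 87 mm and grips with 3 to 60 N. Pads are 19 mm wide; open, the fingers measure 117 mm over their backs; the gripper's body (75 mm by 190 mm) begins 51 mm behind the grasp point.
Start: joints at [-1.339, 0.469, -0.049, 1.532, 0.024, 1.141, -0.082], TCP at [174.009, 652.204, 222.573] pointing down, gripper open.
Joint ranges: [-2.59, 2.59], [-0.33, 1.99], [-1.39, 1.29], [0.1, 2.45], [-1.04, 4.18], [0.21, 1.99], [-2.66, 2.66]. Speed limits (rad/s): [2.57, 2.57, 3.14, 3.14, 3.14, 3.14, 3.14].

### API

Orientations are given as a unit quaternion [w, x, y, z].
In Python, from rig import bot gives the robot as it stands.
- The arm moves only by the shell command python3 -m handwheel 'ROWS' [OPENING] [FORCE]. ROWS is JSON, a list of rows, each a list of 2 entries, a list of its own where there are three numbers: the shift along the world's x, y, z in mm, then the turn about the world's z in degrees. In form: [[[dx, dy, dz], spin], ...]. A call has 1 to 8 rows; each row shifts and turns the commanded pose from where the row before left it; what a row does not reach is not made up. A row lasts 1/10 s, in which the tool goes at most 50 mm and 8.59 degrees, less where a joint would pass 70% of its speed; a pose out of reach is approached as far as the arm can. A call with a gripper value outside its range is refused whole. OPENING is the gripper's target within -1 to 1 (fully open at 1, half-way at 0, shut at -1), set as the call begins (- or left out, the last holds). The fingers move at their own pace and stop on an object; FORCE is the grip in N (left out, the last holds). Time passes only in rows, so rows that do not move let the fingers close. It gives the time, the measured TCP pose, the force, the opening and the grip force at its end, in the units of the state.
- bot.get_obs(): the state, without advancing time (a new reading comes with each control period).
- bot.camera(name): name is "scene" or "top" or "wrist"; returns the picture (420x560x3 uint8, red, green, blue); there is no depth.
- bot.camera_params(name): a dict with "fx", "fy", "cx", "cy" (pixels), "dist" ([k1, k2, p1, p2, k3] as OpenCV has them; the pictures are not rectified), "R" (3x3) and "t" (3): a world point X has camera coordinates R X + t; the wrist camera has in their place "T_tool_cam" (4x4, takes a point from camera to tool coordinates, whose origin is the TCP and whose axes are the flange's). Camera axes: x right, y down, z forward; pixel columns grow to the right and rows downward; lengths in mm; the calibration is good to about 2 mm. A picture is of the moment at which its call begins: read the wrist's pose just before it. camera_params takes no time and is no camera call.
- bot.sign_off(): hands the job in; it is judged then, once.
Trained networks look in the newest picture that a camera, given by its name, has taken for a name from the list of things; names that differ only in an ending like _2 or _b are one class to them, and where a whole thing is asked for, a point or a joint stands for the part that bears it (a point fixed in the world has none). Each returns a list of dicts, best first, with "conf" (0 to 1); they miss things now and then, are a little off and sometimes report something else, mostly with a low value. They report only what shows in the picture. A call takes as long as a camera call.
- bot.boxes_of(name, camera): "extent" ([left, top, right, bottom] in pixels, round what is visible of it).
- bot.tip_of(name, camera): "point" ([column, row] in pixels: a listed point, or the origin of a listed thing).
The state is a dict: "clock": time; "joint_positions": joint angles; "qd": joint speeds; "effort": joint torques, N m; "tool_pos": TCP position; "eef_rot": TCP orientation; "wrist_force": force on the tool from outside, world axes, zero at the start; "moment": the same for the moment, N m; "opening": opening from 0.0 (shut) to 1.0 (fully open); "grip_force": force on a finger pad.
Only numpy, scipy, OpenCV 4.12 (cv2) and the standard library are available. Lean on these libraries where they do the work, as an engineer would, in place of code of your own. Each camera call takes 0.05 s, during which the arm holds its last target. There are 200 camera calls.

### The job

Set the length gauge on the lure-tying bench: with the fingertips, push the black slide to the left along its rail until it clicks into the notch of the orange clip, running through the blue clip if that comes first but not on past the orange notch, and then press the red lock button on top of the slide fully in. Only push and press: do not grip the slide, and leave the things around it where they are.

Things in the scene. Friction and masses are not known exactly. Their poses are not given: they have to be found in the camera images.
- gauge: length gauge fixed to the table (sizes in mm): dark wooden board, 460 in its y, -50 to +115 in its x, 12 thick, with an aluminium rail 36 wide, 440 long along y, top 30 above the table; steel end blocks at y = +-212, tops at 38. Origin on the table under the rail's middle; x points away from the robot to the white ruled strip, y along the rail to the robot's left.
- slide (a joint): place in m of the black slide along the gauge's +y from the gauge origin, -0.15 to 0.15. Starts at the right end (-0.13 to -0.09); both clips lie to its left. Friction 1.5 N; stays where left. A spring ball under its middle runs up a clip's ramp and ridge (about 4 N, 17 to 6.5 mm before the notch), then drops and draws the slide into the notch by itself. Leaving a notch takes about 10 N.
- slide_index (a point): centre of the slide's top, 78 mm above the table, over the rail's middle line and over the spring ball. The slide's block reaches 28 mm either way along the rail (y), -32 to +22 across it (gauge x), 36 to 78 in height; a steel pointer sticks out 39 mm over the ruled side at height 42. Over the rail nothing else is higher than 38 mm.
- slide_back (a point): middle of the upright flat face at the slide's right (-y) end, the one to push on: 60 mm above the table, 28 mm behind slide_index along the rail, 5 mm nearer the robot than the rail's middle line. The face is 54 mm wide and spans heights 36 to 78 mm.
- lock (a joint): travel in m of the red lock button downwards: 0 up (as at the start), 0.007 fully in. Takes 3 N, has no spring and stays where it is pressed. Fully in it still stands 4.5 mm proud of the slide's top.
- lock_top (a point): centre of the top of the red lock button (22 mm dia) on the slide's top, 5 mm nearer the robot than slide_index; 89.5 mm above the table when up. It travels with the slide.
- orange_clip_notch (a point): middle of the notch in the orange clip, 34.5 mm above the table. The clip is fixed on the rail, 34 mm long along it, its ridges 4.5 mm above the rail, with an orange tab with a white centre line over the rail's edge on the ruled side. With the ball in this notch slide_index is straight above this point.
- blue_clip_notch (a point): the same for the blue clip, alike but fixed elsewhere on the rail, at least 60 mm to the left or right of the orange one. When it lies between the slide and the orange clip the slide has to be pushed on through it.
- spool_amber: amber thread spool, wooden flanges, 32 dia x 36 tall, standing on the gauge board beyond the ruled strip (mm). Origin at the centre of its underside. Loose, to be left alone.
- spool_brown: brown thread spool, 32 dia x 36 tall, standing on the table to the robot's right (mm). Origin at the centre of its underside. Loose, to be left alone.
- jig_head: brown and orange painted lure head, about 48 long, 21 high, lying on the gauge board beyond the ruled strip (mm). Origin on the board under the middle of the round head. Loose, to be left alone.
- varnish_bottle: small amber bottle, 34 dia x 65 tall, standing on the table between the robot and the gauge, 50 to 90 from the board (mm). Origin at the centre of its underside. Loose, to be left alone.
- bead_jar: clear jar with yellow cap, 56 dia x 60 tall, on the table to the right (mm). Origin at the centre of its underside. Loose, to be left alone.
- clear_tub: clear open tub, 90 dia x 75 tall, on the table to the left (mm). Origin at the centre of its underside. Loose, to be left alone.
- varnish_brush: brush with wooden handle, 170 long, lying on the table at the front right (mm). Origin at the centre of its underside. Loose, to be left alone.

How it is judged:
By the outcome, as a careful person would: the job done as asked, in the order asked, and still so for the second after the job is handed in, with the robot touching nothing.
It also fails if it takes over 51 s, if anything falls off the work surface, if the arm or the gripper's body presses on something with over 40 N, if the wrist force passes 120 N, or if a joint passes its speed limit or range.

## Working session

There is one attempt and no reset: what is moved stays moved. The work goes in short steps, Python scripts to look and compute and a shell command to move; the robot and the scene stay as the last step left them, time stands still between calls to the robot, and variables do not carry over. Pictures are saved under pics/ and viewed, at most 12 in all, crops included, and the job is handed in when it is done.

```bash
mkdir -p pics
cat > h.py <<'E'
import numpy as np, cv2
from rig import bot
def ray(cam,px,obs=None):
    p=bot.camera_params(cam)
    K=np.array([[p['fx'],0,p['cx']],[0,p['fy'],p['cy']],[0,0,1.]])
    u=cv2.undistortPoints(np.array([[px]],float),K,np.array(p['dist'],float))[0,0]
    d=np.array([u[0],u[1],1.])
    if 'R' in p:
        R=np.array(p['R']);t=np.array(p['t']);return -R.T@t,R.T@d
    T=np.array(p['T_tool_cam']);w,x,y,z=obs['eef_rot']
    from scipy.spatial.transform import Rotation as Ro
    Q=Ro.from_quat([x,y,z,w]).as_matrix()
    return np.array(obs['tool_pos'])+Q@T[:3,3],Q@T[:3,:3]@d
def at(cam,px,z,obs=None):
    o,d=ray(cam,px,obs);return (o+d*(z-o[2])/d[2]).round(1)
H=dict(slide_index=78,slide_back=60,lock_top=89.5,orange_clip_notch=34.5,blue_clip_notch=34.5,gauge=0,varnish_bottle=0,spool_amber=12,jig_head=12)
def look(cam,names,n=2):
    for k in names:
        for r in bot.tip_of(k,cam)[:n]:
            print(cam,k,round(r['conf'],2),np.round(r['point'],1),at(cam,r['point'],H[k],bot.get_obs()))
E
python3 - <<'E'
from h import *
o=bot.get_obs();print({k:np.round(o[k],3) for k in('clock','tool_pos','eef_rot','opening','wrist_force')})
print(bot.tcp_to_grasp)
ims=[bot.camera(c) for c in('scene','top')]
for c,i in zip(('scene','top'),ims): cv2.imwrite(f'pics/{c}0.png',i[:,:,::-1])
look('top',list(H));look('scene',list(H))
E
```

```text
{'clock': np.float64(0.0), 'tool_pos': array([173.88 , 651.592, 221.474]), 'eef_rot': array([-0.   ,  0.13 ,  0.992, -0.001]), 'opening': np.float64(1.002), 'wrist_force': array([ 0.322,  0.533, -0.638])}
18.700000000000003
top slide_index 0.71 [344.4 186.4] [ 561.7 -153.1   78. ]
top slide_back 0.86 [355.7 186.8] [ 564.3 -184.3   60. ]
top lock_top 0.62 [346.6 189.7] [ 551.4 -157.2   89.5]
top lock_top 0.22 [354.5 188.2] [ 555.5 -177.2   89.5]
top orange_clip_notch 0.76 [319.2 196.9] [540.8 -92.3  34.5]
top blue_clip_notch 0.68 [265.7 208.6] [508.3  46.3  34.5]
top varnish_bottle 0.47 [312.2 244.8] [418.2 -76.7   0. ]
top jig_head 0.39 [349.1 154.8] [ 659.6 -173.9   12. ]
scene slide_index 0.97 [264.8 260.8] [ 550.5 -151.8   78. ]
scene slide_back 0.9 [260.3 276.3] [ 557.7 -182.8   60. ]
scene slide_back 0.74 [155.1 332.4] [ 470.8 -420.8   60. ]
scene orange_clip_notch 0.63 [278.6 260.2] [547.1 -89.4  34.5]
scene blue_clip_notch 0.58 [293.5 225.9] [509.3  47.2  34.5]
scene gauge 0.84 [282.3 258.6] [529.  -43.3   0. ]
scene varnish_bottle 0.74 [235.5 250.8] [412.  -73.3   0. ]
scene spool_amber 0.72 [158.1 332.6] [ 438.8 -387.3   12. ]
scene jig_head 0.58 [306.7 306.1] [ 664.4 -170.3   12. ]
```

Run:
```python
from h import *
a=cv2.imread('pics/top0.png');cv2.imwrite('pics/topc.png',cv2.resize(a[90:310,170:470],(800,586),interpolation=cv2.INTER_CUBIC))
```

```text
(no output)
```

View pics/topc.png

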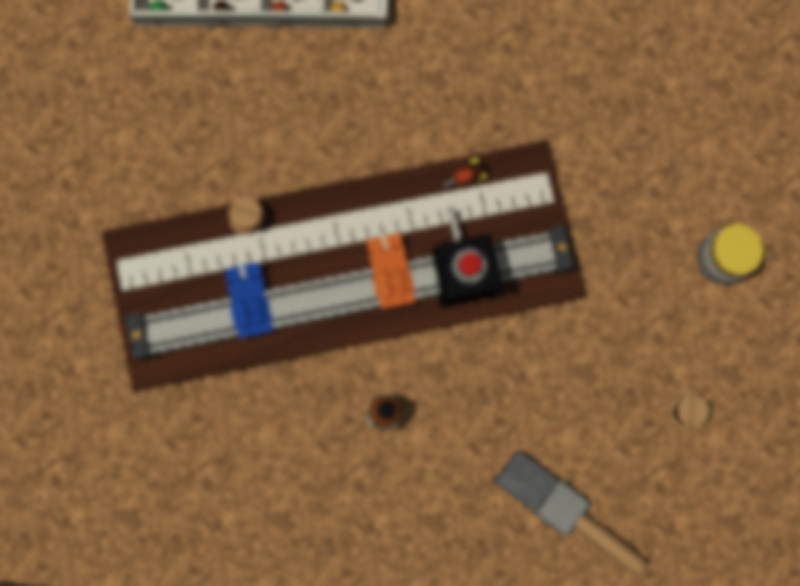

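View pics/scene0.png

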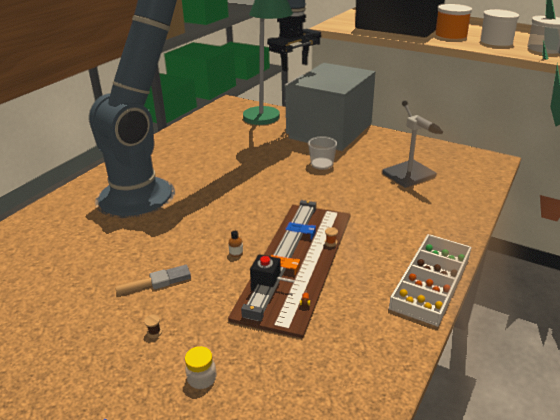

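The slide sits at the right end, at about (470,265) in the crop. Orange is the first clip to its left at (390,270), and blue is further left at (247,300), so I only need to push to orange. Next I'll check for obstacles along the approach.

Run:
```python
from h import *
for n,p,z in [('lampbase',(262,117),0),('boxfrontL',(288,138),0),('boxfrontR',(333,152),0),('tub',(322,165),0),('stand',(410,175),0),('boxtop',(318,70),120)]: print(n,at('scene',p,z))
f=lambda x,y,z:at('top',(170+x*.375,90+y*220/586),z)
a,b=f(562,247,38),f(140,335,38);print(a,b,np.degrees(np.arctan2(a[0]-b[0],b[1]-a[1])),(a+b)/2)
```

```text
lampbase [ 23.2 662.5   0. ]
boxfrontL [203.9 548.2   0. ]
boxfrontR [389.5 526.    0. ]
tub [398.4 427.3   0. ]
stand [664.9 500.2   0. ]
boxtop [120.8 936.6 120. ]
[ 580.  -253.5   38. ] [487.7 157.8  38. ] 12.648225958395074 [533.85 -47.85  38.  ]
```

```bash
python3 -m handwheel '[[[25,-40,0],3.5],[[25,-40,0],3.5],[[25,-40,0],3.5],[[25,-40,0],3.5],[[25,-40,0],3.5],[[25,-40,0],3.5],[[25,-40,0],3.5],[[25,-40,0],3.5]]' -1 10 && python3 -m handwheel '[[[26,-42,0],0],[[26,-42,0],0],[[26,-42,0],0],[[26,-42,0],0],[[13,-47,0],0],[[13,-47,0],0],[[13,-47,0],0],[[13,-47,0],0]]'; python3 -m handwheel '[[[13,-44,0],0],[[13,-44,0],0],[[13,-44,0],0],[[0,0,0],0]]'
```

```text
clock: 1.8
tool_pos: [374.9, 330.5, 222.9]
eef_rot: [0.0, -0.115, 0.993, 0.0]
wrist_force: [0.5, 0.0, 0.2]
opening: 0.359
grip_force: 0.0
clock: 2.6
tool_pos: [530.4, -25.6, 223.0]
eef_rot: [0.0, -0.114, 0.994, 0.0]
wrist_force: [0.8, -0.1, -0.6]
opening: 0.009
grip_force: 0.0
clock: 3.0
tool_pos: [569.1, -164.1, 223.0]
eef_rot: [0.0, -0.108, 0.994, -0.003]
wrist_force: [-0.6, -0.3, -0.5]
opening: 0.005
grip_force: 0.0
```

Run:
```python
from h import *
print(bot.get_obs()['tool_pos'])
i=bot.camera('wrist');cv2.imwrite('pics/w1.png',i[:,:,::-1])
look('wrist',['slide_index','slide_back','lock_top','orange_clip_notch','blue_clip_notch'],1)
```

```text
[ 569.12275922 -164.05250229  222.96043589]
wrist slide_index 0.73 [292.5 195.4] [ 559.7 -147.2   78. ]
wrist slide_back 0.6 [266.6 185.4] [ 559.3 -173.5   60. ]
wrist lock_top 0.87 [292.9 192.9] [ 554.5 -145.7   89.5]
wrist orange_clip_notch 0.94 [351.  185.2] [542.1 -76.3  34.5]
wrist blue_clip_notch 0.77 [470.6 187.5] [511.1  65.2  34.5]
```

View pics/w1.png

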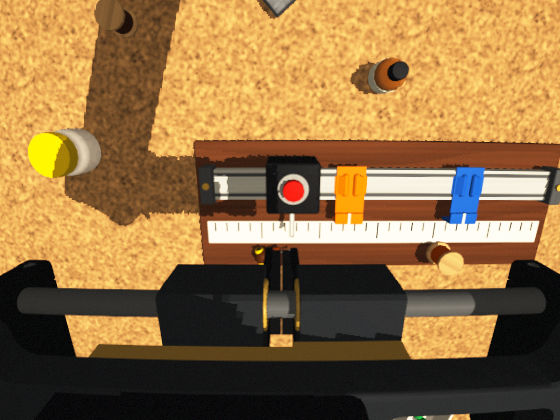

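The wrist view shows the slide with its red button at (293,190), the orange clip at (351,190) and the blue clip at (465,190). The arm may not have settled when that was taken, so I'll measure again at rest.

```bash
python3 -m handwheel '[[[0,-50,0],0],[[0,-15,0],0],[[0,0,0],0],[[0,0,0],0],[[0,0,0],0]]'
python3 - <<'E'
from h import *
print(bot.get_obs()['tool_pos'])
for c in('wrist','top','scene'):
  i=bot.camera(c);look(c,['slide_index','slide_back','lock_top','orange_clip_notch','blue_clip_notch'],1)
print(bot.get_obs()['tool_pos'])
E
```

```text
clock: 3.8
tool_pos: [569.4, -218.6, 222.5]
eef_rot: [0.0, -0.115, 0.993, 0.001]
wrist_force: [-0.5, 0.5, 0.5]
opening: 0.01
grip_force: 0.0
[ 569.37603655 -218.61168459  222.45345469]
wrist slide_index 0.58 [345.2 206. ] [ 558.6 -152.9   78. ]
wrist slide_back 0.8 [316.9 193.7] [ 556.3 -182.3   60. ]
wrist lock_top 0.8 [347.5 202. ] [ 551.5 -155.7   89.5]
wrist blue_clip_notch 0.75 [509.8 198. ] [511.9  53.2  34.5]
top slide_index 0.58 [345.4 186.9] [ 560.5 -155.6   78. ]
top slide_back 0.91 [354.9 189.3] [ 557.8 -182.2   60. ]
top lock_top 0.6 [348. 193.] [ 543.  -160.7   89.5]
top orange_clip_notch 0.84 [317.8 194.5] [547.1 -88.6  34.5]
top blue_clip_notch 0.58 [264.9 206.3] [514.3  48.5  34.5]
scene slide_index 0.76 [263.5 261.8] [ 549.9 -156.1   78. ]
scene slide_back 0.88 [261.9 278.1] [ 563.9 -186.1   60. ]
scene lock_top 0.49 [267.8 256.5] [ 556.3 -148.    89.5]
scene orange_clip_notch 0.65 [276.9 261.3] [545.7 -94.8  34.5]
scene blue_clip_notch 0.79 [295.3 225.7] [512.9  50.2  34.5]
[ 569.01516906 -220.81856804  222.574752  ]
```

```bash
python3 -m handwheel '[[[0,-11,-45],0],[[0,0,-45],0],[[0,0,-40],0],[[0,0,-25],0],[[0,0,-15],0],[[0,0,0],0],[[0,0,0],0]]'
python3 - <<'E'
from h import *
print(bot.get_obs()['tool_pos'])
for c in('wrist','top','scene'):
  i=bot.camera(c);cv2.imwrite(f'pics/{c}2.png',i[:,:,::-1])
  look(c,['slide_index','slide_back','orange_clip_notch','blue_clip_notch'],1)
E
```

```text
clock: 5.4
tool_pos: [569.9, -232.3, 53.5]
eef_rot: [0.001, -0.114, 0.994, -0.0]
wrist_force: [0.3, -0.4, 0.6]
opening: 0.005
grip_force: 0.0
[ 569.8589783  -232.26196627   53.54320156]
wrist slide_index 0.68 [429.6 293.9] [ 558.  -155.7   78. ]
wrist slide_back 0.65 [371.8 270.6] [ 559.4 -182.1   60. ]
wrist orange_clip_notch 0.93 [501.9 261.7] [544.8 -85.2  34.5]
top slide_index 0.68 [344.7 187.4] [ 559.2 -153.8   78. ]
top slide_back 0.8 [357.7 186.7] [ 564.6 -189.5   60. ]
top orange_clip_notch 0.75 [319.4 196.1] [542.9 -92.8  34.5]
top blue_clip_notch 0.75 [265.  205.6] [516.1  48.3  34.5]
scene slide_index 0.55 [265.9 263.8] [ 558.1 -159.4   78. ]
scene slide_back 0.89 [262.7 277.8] [ 564.8 -184.4   60. ]
scene orange_clip_notch 0.7 [278.3 259.6] [545.3 -87.9  34.5]
scene blue_clip_notch 0.55 [295.5 226.1] [514.2  48.9  34.5]
```

View pics/wrist2.png

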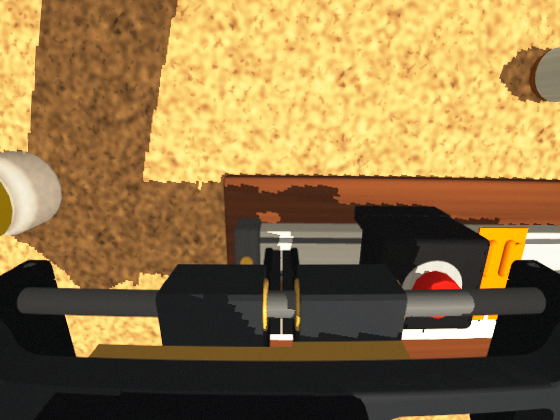

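The closed fingertips at about (280,270) sit behind the slide's right face at about (370,270) and over the rail. I'll approach until they touch.

```bash
python3 -m handwheel '[[[-4.5,19.5,0],0],[[-2,10,0],0],[[0,0,0],0],[[0,0,0],0]]'; python3 -m handwheel '[[[-1,4,0],0],[[-1,4,0],0],[[0,0,0],0]]';  python3 -m handwheel '[[[-0.5,2,0],0],[[-0.5,2,0],0],[[0,0,0],0]]';python3 -m handwheel '[[[-0.5,2,0],0],[[-0.5,2,0],0],[[0,0,0],0]]'
```

```text
clock: 6.55
tool_pos: [562.8, -202.5, 52.7]
eef_rot: [0.0, -0.114, 0.993, -0.0]
wrist_force: [-0.5, -0.3, 0.2]
opening: 0.006
grip_force: 0.0
clock: 6.85
tool_pos: [560.4, -194.0, 52.5]
eef_rot: [-0.0, -0.114, 0.993, 0.0]
wrist_force: [-0.1, -0.1, 0.1]
opening: -0.0
grip_force: 0.0
clock: 7.15
tool_pos: [559.5, -190.3, 52.6]
eef_rot: [0.0, -0.114, 0.994, -0.0]
wrist_force: [0.3, -0.3, 0.1]
opening: 0.008
grip_force: 0.5
clock: 7.45
tool_pos: [558.5, -185.9, 52.6]
eef_rot: [-0.0, -0.114, 0.993, 0.0]
wrist_force: [-0.3, -0.3, -0.2]
opening: 0.009
grip_force: 0.4
```

Run:
```python
from h import *
print(bot.get_obs()['tool_pos'])
i=bot.camera('wrist');cv2.imwrite('pics/w3.png',i[:,:,::-1])
look('wrist',['slide_index','slide_back','orange_clip_notch'],1)
for c in('top','scene'):
  bot.camera(c);look(c,['slide_index','slide_back'],1)
```

```text
[ 558.51005647 -185.88861377   52.60235664]
wrist slide_back 0.88 [298.8 272.8] [ 557.5 -176.3   60. ]
wrist orange_clip_notch 0.95 [432.8 258.9] [541.1 -88.1  34.5]
top slide_index 0.49 [341.6 188.6] [ 556.  -145.9   78. ]
top slide_back 0.61 [354.3 188. ] [ 561.1 -180.7   60. ]
scene slide_index 0.56 [269.  260.5] [ 558.  -146.5   78. ]
scene slide_back 0.93 [260.9 278.1] [ 562.  -187.1   60. ]
```

View pics/w3.png

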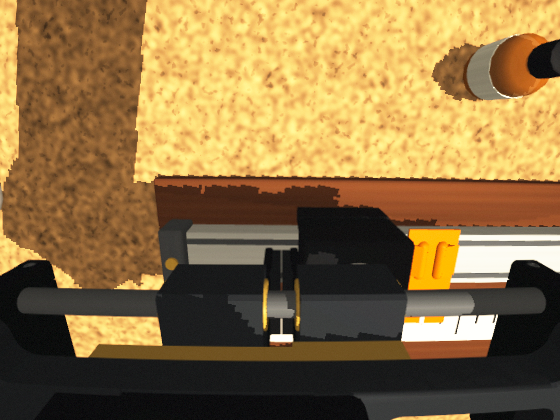

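The finger is now in contact with the slide at x≈298, and the slide has already moved a few mm. I'll push on, then use the ramp force as the signal for where the notch is.

```bash
for k in 1; do python3 -m handwheel '[[[-1.4,6,0],0],[[-1.4,6,0],0],[[-1.4,6,0],0],[[-1.4,6,0],0],[[-1.4,6,0],0],[[-0.7,3,0],0]]'; python3 -m handwheel '[[[-0.5,2,0],0],[[-0.5,2,0],0]]';python3 -m handwheel '[[[-0.5,2,0],0]]';python3 -m handwheel '[[[-0.5,2,0],0]]'; done | egrep 'tool_pos|force: \['
```

```text
tool_pos: [550.7, -152.2, 52.6]
wrist_force: [1.2, -2.4, -0.2]
tool_pos: [550.0, -149.2, 52.7]
wrist_force: [1.6, -1.1, 0.5]
tool_pos: [549.6, -147.3, 52.7]
wrist_force: [1.0, -1.6, -0.8]
tool_pos: [549.1, -145.3, 52.7]
wrist_force: [2.6, -2.5, 0.5]
```

```bash
(python3 -m handwheel '[[[-0.5,2,0],0]]'; python3 -m handwheel '[[[-0.5,2,0],0]]';python3 -m handwheel '[[[-0.5,2,0],0]]';python3 -m handwheel '[[[-0.2,1,0],0]]') | egrep 'tool_pos|force: \['
python3 - <<'E'
from h import *
for c in('wrist','top','scene'):
  i=bot.camera(c);look(c,['slide_index','slide_back','orange_clip_notch','lock_top'],1)
E
```

```text
tool_pos: [548.6, -143.2, 52.7]
wrist_force: [1.8, -1.5, -0.1]
tool_pos: [548.1, -141.3, 52.7]
wrist_force: [1.8, -3.3, -0.2]
tool_pos: [548.0, -140.6, 52.8]
wrist_force: [3.3, -6.5, -1.8]
tool_pos: [547.9, -140.4, 52.8]
wrist_force: [3.7, -8.4, -3.3]
wrist slide_back 0.92 [300.6 269.9] [ 545.  -130.3   60. ]
top slide_index 0.59 [323.1 193.2] [543.5 -99.1  78. ]
top slide_back 0.51 [336.  195.5] [ 541.  -133.5   60. ]
scene slide_index 0.91 [272.8 249.5] [ 544.8 -109.    78. ]
scene slide_back 0.61 [268.1 261.5] [ 545.8 -131.7   60. ]
scene orange_clip_notch 0.63 [280.3 260. ] [550.1 -86.9  34.5]
```

```bash
(python3 -m handwheel '[[[-0.2,1,0],0]]'; python3 -m handwheel '[[[-0.2,1,0],0]]';python3 -m handwheel '[[[-0.2,1,0],0]]';python3 -m handwheel '[[[-0.2,1,0],0]]') | egrep 'tool_pos|force: \['
```

```text
tool_pos: [547.9, -140.3, 52.8]
wrist_force: [3.9, -8.0, -3.7]
tool_pos: [547.9, -140.0, 52.9]
wrist_force: [4.3, -10.0, -5.1]
tool_pos: [547.7, -139.5, 52.9]
wrist_force: [4.5, -8.9, -3.2]
tool_pos: [547.6, -138.7, 52.9]
wrist_force: [4.4, -10.3, -5.3]
```

Run:
```python
from h import *
i=bot.camera('top');cv2.imwrite('pics/t4.png',cv2.resize(i[150:250,240:380,::-1],(800,571),interpolation=cv2.INTER_CUBIC))
i=bot.camera('scene');cv2.imwrite('pics/s4.png',cv2.resize(i[200:330,210:350,::-1],(640,594),interpolation=cv2.INTER_CUBIC))
```

```text
(no output)
```

View pics/t4.png

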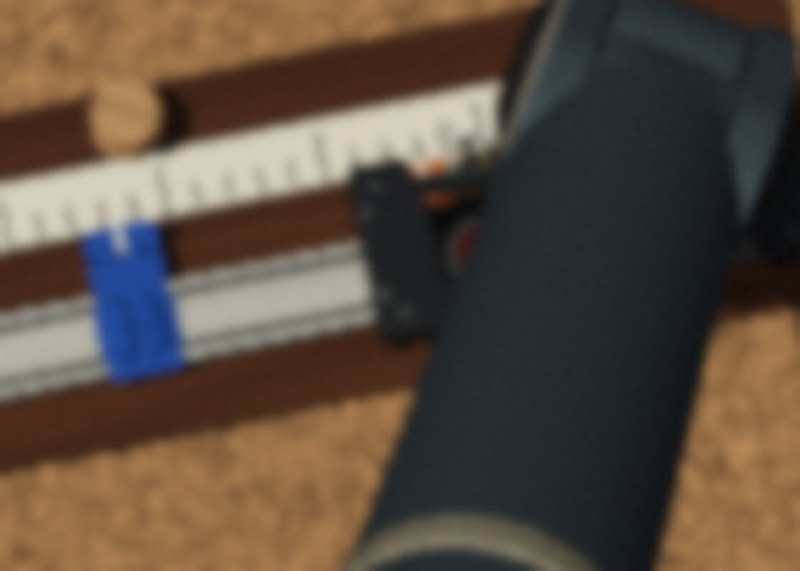

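View pics/s4.png

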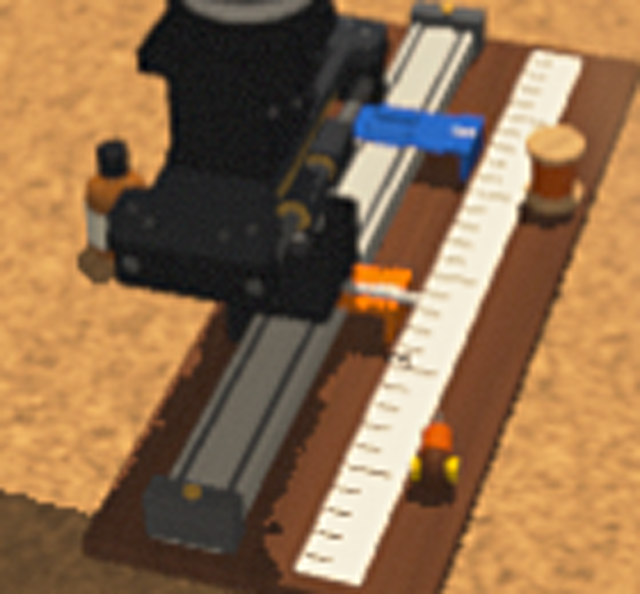

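Run:
```python
from h import *
s=lambda p:round(float(-.227*p[0]+.974*p[1]),1)
f=lambda x,y,z:at('scene',(210+x*140/640,200+y*130/594),z)
for n,x,y,z in [('ptr tip',415,297,42),('ptr base',372,289,42),('tab far R',411,270,36),('tab far L',366,266,36),('tab near R',398,310,36),('tab near L',345,304,36),('blue farR',483,117,36),('blue nearR',466,142,36)]:
  p=f(x,y,z);print(n,p,s(p))
bot.camera('wrist');look('wrist',['slide_index','slide_back','orange_clip_notch','lock_top'],1)
o=bot.get_obs();print(o['tool_pos'],s(o['tool_pos']),o['wrist_force'])
```

```text
ptr tip [604.6 -87.8  42. ] -222.8
ptr base [583.  -92.7  42. ] -222.6
tab far R [589.  -63.6  36. ] -195.6
tab far L [567.5 -71.8  36. ] -198.8
tab near R [598.6 -94.3  36. ] -227.7
tab near L [ 573.4 -103.1   36. ] -230.6
blue farR [558.6  73.5  36. ] -55.2
blue nearR [561.5  48.   36. ] -80.7
wrist slide_back 0.76 [299.2 274.3] [ 547.4 -128.3   60. ]
wrist lock_top 0.22 [491.4 352.4] [554.9 -24.3  89.5]
[ 547.45531266 -138.38268704   52.86527321] -259.1 [ 4.4691844  -8.91104291 -4.48392602]
```

The pointer reads s≈-223 against a tab centre of about -212. The ball is still on the ramp, about 10 mm short of the notch, so I'll continue in small steps.

```bash
(python3 -m handwheel '[[[-0.2,1,0],0]]'; python3 -m handwheel '[[[-0.2,1,0],0]]';python3 -m handwheel '[[[0,0,0],0]]') | egrep 'tool_pos|force: \['
```

```text
tool_pos: [547.4, -137.9, 52.9]
wrist_force: [5.2, -11.5, -5.0]
tool_pos: [547.3, -137.3, 52.9]
wrist_force: [5.5, -12.0, -6.1]
tool_pos: [547.1, -136.9, 52.9]
wrist_force: [4.5, -10.2, -4.6]
```

```bash
(python3 -m handwheel '[[[-0.2,1,0],0]]'; python3 -m handwheel '[[[0,0,0],0],[[0,0,0],0]]';python3 -m handwheel '[[[-0.2,1,0],0],[[0,0,0],0]]';python3 -m handwheel '[[[0,0,0],0],[[0,0,0],0]]') | egrep 'tool_pos|force: \['
```

```text
tool_pos: [547.1, -136.6, 52.9]
wrist_force: [5.2, -11.4, -5.3]
tool_pos: [546.9, -135.8, 52.9]
wrist_force: [4.1, -9.0, -4.2]
tool_pos: [546.4, -133.7, 52.8]
wrist_force: [3.4, -6.9, -2.2]
tool_pos: [546.4, -133.4, 52.8]
wrist_force: [3.4, -7.5, -3.8]
```

```bash
(python3 -m handwheel '[[[0,0,0],0],[[0,0,0],0]]'; python3 -m handwheel '[[[-0.2,1,0],0],[[0,0,0],0],[[0,0,0],0]]') | egrep 'tool_pos|force: \['
python3 - <<'E'
from h import *
s=lambda p:round(float(-.227*p[0]+.974*p[1]),1)
i=bot.camera('scene');cv2.imwrite('pics/s5.png',cv2.resize(i[240:290,260:320,::-1],(720,600),interpolation=cv2.INTER_CUBIC))
look('scene',['slide_index','slide_back','lock_top'],1)
E
```

```text
tool_pos: [546.3, -133.3, 52.8]
wrist_force: [3.4, -7.4, -3.6]
tool_pos: [545.9, -131.3, 52.8]
wrist_force: [2.1, -5.6, -2.5]
scene slide_index 0.69 [155.3 332.3] [ 485.1 -431.9   78. ]
scene slide_back 0.85 [271.8 258.9] [ 548.2 -119.8   60. ]
```

View pics/s5.png

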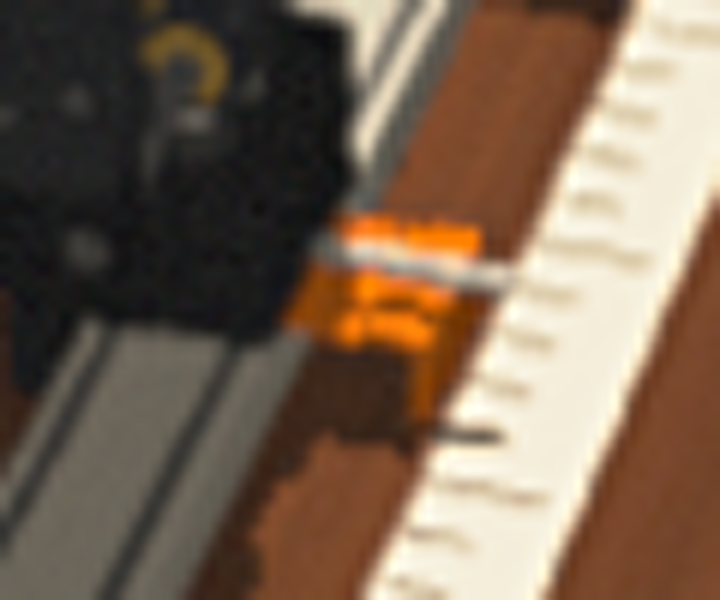

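The pointer now crosses the far third of the orange tab, at about (420,262) in the crop. I'll compute the remaining gap.

```bash
python3 - <<'E'
from h import *
s=lambda p:round(float(-.227*p[0]+.974*p[1]),1)
f=lambda x,y,z:s(at('scene',(260+x/12,240+y/12),z))
print('ptr',f(505,277,42),f(400,258,42))
for z in(31,34.5,36,38): print(z,f(478,232,z),f(437,342,z),f(345,220,z))
E
python3 -m handwheel '[[[0,0,0],0],[[0,0,0],0],[[0,0,0],0]]'
```

```text
ptr -215.4 -215.4
31 -190.5 -224.6 -194.1
34.5 -194.7 -228.7 -198.3
36 -196.6 -230.4 -200.1
38 -198.9 -232.7 -202.4
clock: 12.85
tool_pos: [545.9, -131.2, 52.8]
eef_rot: [0.001, -0.113, 0.994, -0.001]
wrist_force: [3.5, -5.3, -1.8]
opening: 0.006
grip_force: 2.5
```

```bash
python3 -m handwheel '[[[-0.2,1,0],0],[[0,0,0],0],[[0,0,0],0]]'| egrep 'tool_pos|force: \['
```

```text
tool_pos: [545.1, -128.1, 52.6]
wrist_force: [1.2, -1.4, -0.3]
```

The force has dropped, so the ball has gone over the ridge. I'll back the finger off and check.

```bash
python3 -m handwheel '[[[0,0,0],0],[[0,0,0],0]]'| egrep 'tool_pos|force: \['; python3 -m handwheel '[[[4,-15,0],0],[[6,-25,0],0],[[0,0,20],0],[[0,0,50],0],[[0,0,40],0],[[0,0,0],0],[[0,0,0],0],[[0,0,0],0]]'| egrep 'tool_pos|force: \['
python3 - <<'E'
from h import *
s=lambda p:round(float(-.227*p[0]+.974*p[1]),1)
for c in ('wrist','scene'):
  o=bot.get_obs();i=bot.camera(c);cv2.imwrite(f'pics/{c}6.png',i[:,:,::-1])
  for k in('slide_index','lock_top','slide_back','orange_clip_notch'):
    for r in bot.tip_of(k,c)[:1]:
      p=at(c,r['point'],H[k],o);print(c,k,round(r['conf'],2),np.round(r['point']),p,s(p))
i=cv2.imread('pics/wrist6.png');j=cv2.imread('pics/scene6.png')
cv2.imwrite('pics/v6.png',np.hstack([cv2.resize(i[150:290,250:450],(400,280)),cv2.resize(j[235:291,250:330],(400,280),interpolation=cv2.INTER_CUBIC)]))
E
```

```text
tool_pos: [544.8, -127.6, 52.5]
wrist_force: [0.9, -0.6, -0.0]
tool_pos: [553.9, -168.3, 161.2]
wrist_force: [0.3, -0.4, -1.4]
wrist slide_index 0.73 [375. 230.] [544.4 -87.8  78. ] -209.1
wrist lock_top 0.76 [379. 231.] [540.8 -88.9  89.5] -209.4
wrist slide_back 0.92 [340. 215.] [ 542.4 -116.    60. ] -236.1
scene slide_index 0.66 [275. 245.] [540.5 -92.4  78. ] -212.7
scene lock_top 0.42 [278. 242.] [547.  -91.7  89.5] -213.5
scene slide_back 0.87 [270. 260.] [ 546.9 -123.8   60. ] -244.7
scene orange_clip_notch 0.46 [276. 259.] [538.2 -87.6  34.5] -207.5
```

View pics/v6.png

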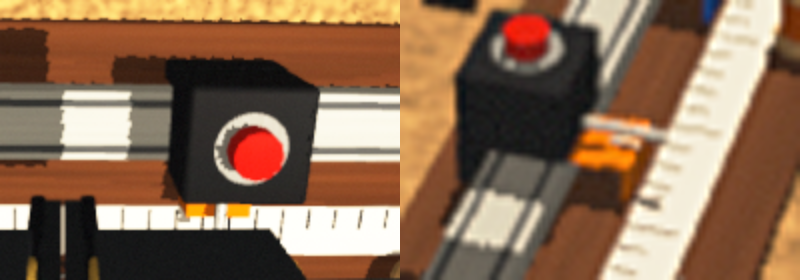

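The wrist crop shows the pointer at x≈220, centred between the two visible halves of the orange tab (187–250). The slide is seated in the orange notch. Next I'll go above the button.

```bash
python3 -m handwheel '[[[-6,39,0],0],[[-7.4,39.8,0],0],[[0,0,-30],0],[[0,0,-25],0],[[0,0,-8],0],[[0,0,0],0],[[0,0,0],0],[[0,0,0],0]]'
python3 - <<'E'
from h import *
i=bot.camera('scene');j=bot.camera('wrist')
cv2.imwrite('pics/v7.png',np.hstack([cv2.resize(j[180:300,200:360,::-1],(400,300)),cv2.resize(i[215:275,240:320,::-1],(400,300),interpolation=cv2.INTER_CUBIC)]))
look('wrist',['lock_top','slide_index'],1)
E
```

```text
clock: 15.45
tool_pos: [542.7, -90.0, 100.8]
eef_rot: [0.001, -0.113, 0.994, -0.0]
wrist_force: [0.6, -0.1, -0.5]
opening: 0.003
grip_force: 0.0
wrist lock_top 0.59 [284.8 252. ] [538.6 -88.6  89.5]
wrist slide_index 0.92 [285.2 254.1] [544.8 -86.7  78. ]
```

View pics/v7.png

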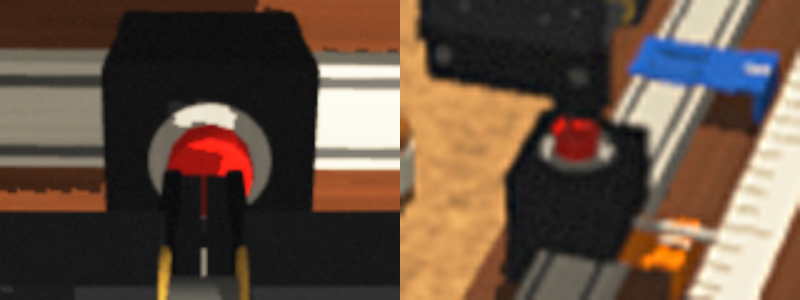

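The tips are over the button and within a few mm of its centre. I'll shift slightly and press.

```bash
(python3 -m handwheel '[[[-3.5,1.5,0],0],[[0,0,0],0],[[0,0,-6],0],[[0,0,-3],0],[[0,0,0],0]]'; for k in 1; do python3 -m handwheel '[[[0,0,-2],0],[[0,0,-2],0],[[0,0,0],0]]'; python3 -m handwheel '[[[0,0,-2],0],[[0,0,-2],0],[[0,0,0],0]]'; python3 -m handwheel '[[[0,0,-2],0],[[0,0,0],0],[[0,0,0],0]]'; done) | egrep 'tool_pos|force: \['
```

```text
tool_pos: [537.9, -87.9, 89.9]
wrist_force: [-0.5, -0.0, -0.3]
tool_pos: [538.2, -88.0, 86.4]
wrist_force: [0.4, 0.1, 0.3]
tool_pos: [538.3, -88.0, 82.9]
wrist_force: [-2.7, -0.1, 5.7]
tool_pos: [538.3, -88.1, 82.7]
wrist_force: [-5.7, 2.1, 19.1]
```

It has reached a hard stop at z≈82.7 with 19 N, which means the button is fully in. I'll retract and verify.

```bash
python3 -m handwheel '[[[0,0,10],0],[[0,0,30],0],[[0,0,40],0],[[10,-40,0],0],[[10,-40,0],0],[[0,0,0],0],[[0,0,0],0],[[0,0,0],0]]'
python3 - <<'E'
from h import *
i=bot.camera('scene');j=bot.camera('wrist')
cv2.imwrite('pics/v8.png',np.hstack([cv2.resize(j[150:290,250:450,::-1],(400,280)),cv2.resize(i[235:291,250:330,::-1],(400,280),interpolation=cv2.INTER_CUBIC)]))
look('wrist',['slide_index','slide_back'],1)
E
```

```text
clock: 17.85
tool_pos: [558.0, -166.7, 160.0]
eef_rot: [-0.0, -0.114, 0.993, 0.001]
wrist_force: [0.8, 1.2, 0.5]
opening: 0.009
grip_force: 0.0
wrist slide_index 0.72 [377.7 226. ] [544.1 -85.5  78. ]
wrist slide_back 0.94 [337.3 211.9] [ 544.6 -118.3   60. ]
```

View pics/v8.png

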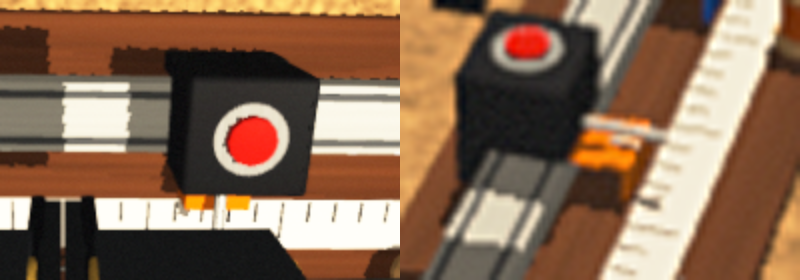

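The button is now low and the slide has not moved: the pointer at x≈220 is still centred on the orange tab. The robot is clear, so I'm handing in.

```bash
python3 -c "from rig import bot; print(bot.sign_off())"
```

```text
the job is handed in; nothing more can be done
None
```

The slide is in the orange notch, the red lock button is pressed to its stop, and the arm is clear; I handed the job in at about 18 s, and the sign-off did not report a verdict.

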